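# Fit the guide arm on its column

## Robot

A 6-joint arm with a two-finger parallel gripper is mounted at the origin on a cart in front of the work surface, level with it; the furniture and walls round the work are solid. World frame = base frame: x ahead of the robot, y to its left, z up, the work surface at z = 0. Lengths are in mm, angles in rad, forces in N, time in s.
With the tool pointing down it reaches from about 275 to 750 mm from the base axis. Payload 10.2 kg.
Tool frame: the origin (TCP) lies midway between the tips of the shut fingers; the grasp point (between the pads) lies 19 mm behind it (bot.pinch_z is the distance from the TCP to the grasp point, in mm); z points along the fingers, y is the line along which they close (so a half turn about z gives the same grasp; the last joint's range is limited). The gripper opens to 85 mm and grips with 20 to 120 N. Pads are 22 mm wide; open, the fingers measure 114 mm over their backs; the gripper's body (76 mm by 85 mm) begins 54 mm behind the grasp point. The pads swing forward as they close: fully open they stand 13 mm farther back than shut.
Start: joints at [0.902, 0.313, 1.498, -0, 1.331, -0.223], TCP at [226.382, 473.69, 231.294] pointing down, gripper open.
Joint ranges: [-2.94, 2.94], [-0.97, 2.17], [0.19, 2.56], [-1.23, 4.37], [0.02, 3.11], [-2.88, 2.88]. Speed limits (rad/s): [2.39, 2.39, 3.01, 3.14, 3.14, 3.14].

## Interface

Orientations are given as a unit quaternion [x, y, z, w].
In Python, from cell import bot gives the robot as it stands. The module is installed in compiled form; this text tells all that it offers.
- The arm moves only by the shell command python3 -m inch 'ROWS'. ROWS is JSON, a list of rows, each an object of numbers: "x", "y", "z": the shift along the tool's x, y, z in mm; "rx", "ry", "rz": the turn, a rotation vector about the tool's x, y, z in degrees; "grip": the closure, from 0 (fully open) to 1 (shut). A call has 1 to 8 rows; each row is the pose to reach, as a shift and turn from the pose commanded when the call began, along the tool's axes at that moment; what a row does not reach only later rows make up. A row lasts 1/8 s, in which the tool goes at most 62.5 mm and 10.7 degrees, less where a joint would pass 70% of its speed; a pose out of reach is approached as far as the arm can. A call with a gripper value outside its range is refused whole. The fingers move at their own pace and stop on an object; the grip force is fixed at half the most. Time passes only in rows, so rows that repeat a pose let the fingers close. It gives the time, the measured TCP pose, the force, the opening and the grip force at its end, in the units of the state.
- bot.sense(): the state, without advancing time (a new reading comes with each control period).
- bot.capture(name): name is "side" or "top" or "wrist"; returns (picture, depth): 400x640x3 uint8, red, green, blue; 400x640 float32, mm along the optical axis (not along the pixel's ray), 0 where there is no reading.
- bot.camera_model(name): a dict with "fx", "fy", "cx", "cy" (pixels), "rvec" (rotation vector, rad) and "tvec" (3), from world to camera coordinates, as OpenCV has them; the wrist camera has in their place "tool_from_camera" (4x4, takes a point from camera to tool coordinates, whose origin is the TCP and whose axes are the flange's). Camera axes: x right, y down, z forward; pixel columns grow to the right and rows downward; lengths in mm; the calibration is good to about 2 mm. A picture is of the moment at which its call begins: read the wrist's pose just before it. camera_model takes no time and is no camera call.
- bot.hand_in(): hands the job in; it is judged then, once.
The state is a dict: "clock": time; "q": joint angles; "qd": joint speeds; "tau": joint torques, N m; "eef_pos": TCP position; "tcp_rot": TCP orientation; "wrist_force": force on the tool from outside, world axes, zero at the start; "ft_torque": the same for the moment, N m; "gripper_width": finger opening in mm; "grasp_force": force on a finger pad.
Only numpy, scipy, OpenCV 4.12 (cv2) and the standard library are available. Lean on these libraries where they do the work, as an engineer would, in place of code of your own. Each camera call takes 0.05 s, during which the arm holds its last target. There are 200 camera calls.

## Task

Pick up the blue guide arm by its upright fin, thread its bore over the tall steel rod of the stand and slide it down square, never more than 5 degrees out of upright at the rod, then turn it as needed so the brass dowel enters its slot and it lies fully home, flat on the foot; then let go. Feel your way and never force it: the arm must never bear on the stand with more than 60 N, all contacts added up. Leave the red and green couplings and the collet where they stand.

Things in the scene. Friction and masses are not known exactly. Their poses are not given: they have to be found in the camera images.
- guide: Loose blue guide arm, 0.15 to 0.31 kg, lying flat. Origin: centre of the bore at the underside; z up; it points along its -x. Bar 128 x 34 x 14 mm thick, x = +20 to -108 mm. Bore 18 mm diameter, through the bar and the aluminium bush on it (34 mm diameter, top 40 mm above the underside).
- guide_slot (a point): Middle of the guide arm's dowel slot at the underside, 45 mm from the bore axis along the arm's -x: a straight slot right through the 14 mm bar, 36 mm long along the arm's x and 13 mm wide.
- guide_fin (a point): Where to grip the guide arm: inside its upright aluminium fin, at arm x = -90 mm, 44 mm above the underside. Fin 30 mm long along x, 14 mm thick along y, from the bar's top (14 mm) to 62 mm above the underside. Held with the fingers closing along the arm's y, the rod rises beside the gripper, 90 mm from here.
- stand: Fixed stand. Origin: on the worktop at the middle of the rod's eccentric bush; z up. Grey base plate 180 x 110 x 12 mm, x = -130 to +50 mm. On it a steel foot 130 x 98 x 10 mm, top 22 mm above the origin, with four screw heads 6 mm high 40 mm either side of its middle line. Seated, the arm's origin is 22 mm above this origin.
- bush_axis (a point): Middle of the eccentric bush (dark disc, 40 mm diameter, flush in the foot), 137 mm above the stand's origin, level with the rod's tip. The rod's axis stands 10 mm off this point, in a direction that differs each time: find it by touch or sight. It does not yield. Rod vertical, 16 mm diameter, 12 mm at the tip over its top 3 mm, oiled.
- dowel_tip (a point): Centre of the tip of the fixed brass dowel, 45 mm from the stand's origin on its -x side, 33 mm above that origin, 11 mm above the foot. Diameter 10 mm, 7 mm at the tip. As the rod is off centre, the seated arm points from the rod over the dowel, up to 0.23 rad off the stand's -x. If the dowel misses the slot, the arm stops 11 mm above home.
- coupling_red: Bystander: white coupling with a red hexagon collar, 31 x 28 x 56 mm, upright, loose. Origin at its foot.
- coupling_green: Bystander: white coupling with a green hexagon collar, 31 x 28 x 56 mm, upright, loose. Origin at its foot.
- collet: Bystander: steel spring collet, 28 mm diameter, 36 mm tall, upright, loose. Origin at its foot.
There are look-alikes about, which are no part of the job. There is more than one size of the guide; the one meant has the size given above.

How it is judged (in metres and radians):
On the way, in this order (a step that is already met when the one before it is completed fails the run):
1. the guide arm is threaded on the rod, square, and partway down (z of guide in the frame of stand between 0.036 and 0.117 m and horizontal distance between guide and stand below 0.015 m and angle between guide's own z axis and vertical below 0.1 rad), for 0.1 s.
2. the guide arm lies flat on the foot with the dowel in its slot (z of guide in the frame of stand between 0.018 and 0.0245 m and horizontal distance between guide and stand below 0.015 m and angle between guide's own z axis and vertical below 0.04 rad and angle between the x axis of guide and the x axis of stand, either way round below 0.3 rad), for 0.2 s.
At the end, for the whole second after the job is handed in: The arm rests released on the rod: its origin 18 to 24.5 mm above the stand's (home is 22) and within 15 mm of it seen from above, within 0.04 rad of upright and 0.3 rad of the stand's x axis. Couplings and collet upright within 0.15 rad, and within 15 mm of their starts (all of step 2 and linear speed of guide below 0.01 m/s and contact force between guide and the fingers below 0.1 N and distance of each of coupling_red, coupling_green, collet from where it was at the start of the episode below 0.015 m and angle between each of coupling_red, coupling_green, collet's own z axis and vertical below 0.15 rad); the robot touches nothing.
It fails at once if at the rod the guide arm tilts more than 0.09 rad (5 degrees) from upright (horizontal distance between guide and stand below 0.02 m and angle between guide's own z axis and vertical above 0.09 rad).
It fails at once if the guide arm bears on the stand with more than 60 N (contact force between guide and stand above 60 N).
It fails at once if a coupling or the collet is moved more than 15 mm or tipped (distance of any of coupling_red, coupling_green, collet from where it was at the start of the episode above 0.015 m or angle between any of coupling_red, coupling_green, collet's own z axis and vertical above 0.15 rad).
It also fails if it takes over 72 s, if anything falls off the work surface, if the arm or the gripper's body presses on something with over 40 N, if the wrist force passes 120 N, or if a joint passes its speed limit or range.

## Working session

There is one attempt and no reset: what is moved stays moved. The work goes in short steps, Python scripts to look and compute and a shell command to move; the robot and the scene stay as the last step left them, time stands still between calls to the robot, and variables do not carry over. Pictures are saved under pics/ and viewed, at most 11 in all, crops included, and the job is handed in when it is done.

```bash
mkdir -p pics; cat > h.py <<'E'
import numpy as np,cv2
from cell import bot
from scipy.spatial.transform import Rotation as R
def cap(n):
    s=bot.sense();im,d=bot.capture(n);return s,im,d
def save(n,im): cv2.imwrite('pics/'+n,im[:,:,::-1])
def world(n,s,d):
    m=bot.camera_model(n);v,u=np.mgrid[:d.shape[0],:d.shape[1]]
    P=np.stack([(u-m['cx'])/m['fx']*d,(v-m['cy'])/m['fy']*d,d],-1)
    if n=='wrist':
        T=np.array(m['tool_from_camera']);P=P@T[:3,:3].T+T[:3,3]
        return P@R.from_quat(s['tcp_rot']).as_matrix().T+np.array(s['eef_pos'])
    Rm=cv2.Rodrigues(np.array(m['rvec'],float))[0]
    return (P-np.array(m['tvec']).ravel())@Rm
E
python3 - <<'E'
from h import *
for n in('top','side'):
    s,im,d=cap(n);save(n+'0.png',im);np.savez(n+'0.npz',im=im,d=d,W=world(n,s,d))
print(bot.sense(),bot.pinch_z)
print(bot.camera_model('wrist'))
E
```

```text
{'clock': 0.1, 'q': array([ 9.01627570e-01,  3.13409026e-01,  1.49836079e+00, -2.25857406e-05,
        1.33099957e+00, -2.23398134e-01]), 'qd': array([-0.00137274, -0.00138181, -0.00191834,  0.00156184, -0.00145822,
        0.00027419]), 'tau': array([ 4.65379548e-03, -4.12897074e+01, -2.60140818e+01, -7.15584451e-05,
        3.00109066e-03, -5.72828935e-05]), 'eef_pos': array([226.22419443, 473.50367702, 230.78475917]), 'tcp_rot': array([ 2.21041819e-01,  9.75264153e-01, -5.35474394e-04, -2.44054460e-04]), 'wrist_force': array([-0.15547744, -0.60434242,  0.18812988]), 'ft_torque': array([ 0.0121853 ,  0.0128035 , -0.05360143]), 'grasp_force': 0.0, 'gripper_width': 85.19115182323526} 18.700000000000003
{'fx': 326.41678139829673, 'fy': 326.41678139829673, 'cx': 317.986338425764, 'cy': 198.14508545562163, 'tool_from_camera': array([[-3.59932249e-04, -9.47489660e-01, -3.19786201e-01,
         8.29147698e+01],
       [ 9.99999823e-01, -4.92847058e-04,  3.34708958e-04,
         2.40956339e-01],
       [-4.74738965e-04, -3.19786024e-01,  9.47489669e-01,
        -1.43147364e+02],
       [ 0.00000000e+00,  0.00000000e+00,  0.00000000e+00,
         1.00000000e+00]])}
```

View pics/top0.png

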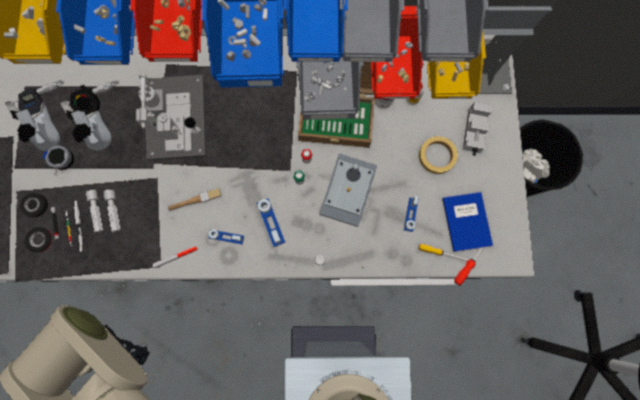

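View pics/side0.png

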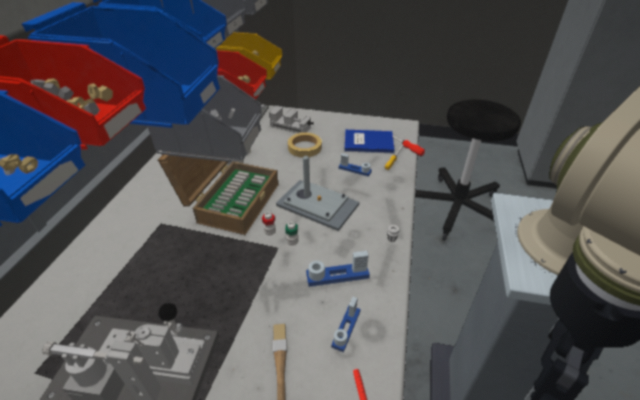

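The top view shows three blue arms: a large one at (270,222) and small look-alikes at (226,237) and (411,214). The stand is at (349,190), the couplings at (306,155) and (299,177), and the collet at (320,260). The side view agrees: the large arm is at (337,270), and the rod on the stand at (307,175).

```bash
python3 - <<'E'
from h import *
f=np.load('top0.npz');im,W=f['im'],f['W']
hsv=cv2.cvtColor(im,cv2.COLOR_RGB2HSV)
m=((hsv[...,0]>100)&(hsv[...,0]<125)&(hsv[...,1]>130)).astype(np.uint8)
n,l,st,c=cv2.connectedComponentsWithStats(m)
for i in range(1,n):
    if st[i,4]>60 and 180<c[i][1]<270:
        P=W[l==i];r=cv2.minAreaRect(P[:,:2].astype(np.float32));print(c[i].round(),st[i,4],np.median(P,0).round(1),r)
for (u,v) in [(264,203),(278,241),(349,190),(352,175),(347,189),(306,155),(299,177),(320,260),(347,203),(330,215),(362,222),(345,156),(375,165)]:print((u,v),W[v,u].round(1))
# tall points at stand
sub=W[150:230,315:385].reshape(-1,3);t=sub[sub[:,2]>45];print('tall',len(t),t.round(0)[:12].tolist())
f=np.load('side0.npz');W=f['W']
sub=W[150:230,270:360].reshape(-1,3);t=sub[(sub[:,2]>50)&(sub[:,2]<150)];t=t[abs(t[:,0]-np.median(t[:,0]))<50];print(len(t),np.median(t,0),t[:,2].max())
E
```

```text
[467. 223.] 1805 [ 487.4 -326.    13.9] ((452.381591796875, -137.7242431640625), (152.5027618408203, 502.6431579589844), 13.667712211608887)
[411. 210.] 97 [ 532.6 -176.2   10. ] ((531.4204711914062, -178.56735229492188), (22.26221466064453, 62.71682357788086), 76.94059753417969)
[272. 226.] 222 [490.5 197.   15. ] ((419.2250061035156, 161.35568237304688), (245.16966247558594, 37.442840576171875), 27.318801879882812)
[227. 238.] 81 [454.8 319.1  11.2] ((459.1836853027344, 308.54833984375), (65.3974609375, 20.35207176208496), 79.3888931274414)
(264, 203) [549.3 217.9  21.8]
(278, 241) [443.6 177.   55.1]
(349, 190) [581.3  -9.3  32.5]
(352, 175) [610.7 -14.1  77.9]
(347, 189) [584.   -4.   32.6]
(306, 155) [671.6 104.8  56.5]
(299, 177) [612.2 123.4  54.2]
(320, 260) [396.3  69.6  30.3]
(347, 203) [547.2  -3.7  26.3]
(330, 215) [517.5  41.4  11.4]
(362, 222) [499.4 -45.1   2.1]
(345, 156) [682.1  -2.   11.6]
(375, 165) [655.5 -83.8  13.1]
tall 113 [[319.0, 88.0, 1201.0], [319.0, 88.0, 1201.0], [319.0, 88.0, 1201.0], [319.0, 88.0, 1201.0], [319.0, 88.0, 1201.0], [624.0, -15.0, 134.0], [624.0, -17.0, 135.0], [623.0, -19.0, 136.0], [623.0, -21.0, 139.0], [621.0, -12.0, 137.0], [620.0, -14.0, 139.0], [620.0, -16.0, 139.0]]
253 [616.02431235 -11.81393533  90.04881928] 137.66972340509062
```

```bash
python3 -m inch '[{"x":-328,"y":-168,"rz":-46},{"x":-328,"y":-168,"rz":-46},{"x":-328,"y":-168,"rz":-46},{"x":-328,"y":-168,"rz":-46},{"x":-328,"y":-168,"rz":-46},{"x":-328,"y":-168,"rz":-46},{"x":-328,"y":-168,"rz":-46},{"x":-328,"y":-168,"rz":-46}]'
python3 - <<'E'
from h import *
s,im,d=cap('wrist');save('w1.png',im);np.savez('w1.npz',im=im,d=d,W=world('wrist',s,d));print(s['eef_pos'],R.from_quat(s['tcp_rot']).as_matrix().round(3),s['q'])
E
```

```text
[226.22419443 473.50367702 230.78475917] [[-0.902  0.431 -0.001]
 [ 0.431  0.902 -0.001]
 [ 0.    -0.001 -1.   ]] [ 9.01627570e-01  3.13409026e-01  1.49836079e+00 -2.25857406e-05
  1.33099957e+00 -2.23398134e-01]invalid input
```

View pics/w1.png

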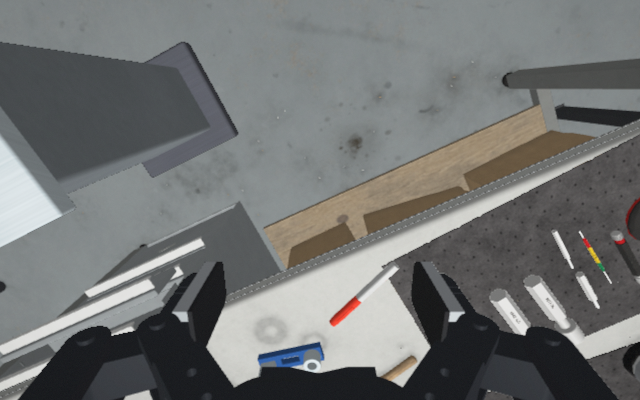

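The move was refused, and this wrist view shows only the area near the start: floor, table edge and the small blue arm at (290,358). I'll retry with every key given.

```bash
python3 -m inch '[{"x":-328,"y":-168,"z":0,"rx":0,"ry":0,"rz":-46,"grip":0},{"x":-328,"y":-168,"z":0,"rx":0,"ry":0,"rz":-46,"grip":0},{"x":-328,"y":-168,"z":0,"rx":0,"ry":0,"rz":-46,"grip":0},{"x":-328,"y":-168,"z":0,"rx":0,"ry":0,"rz":-46,"grip":0},{"x":-328,"y":-168,"z":0,"rx":0,"ry":0,"rz":-46,"grip":0},{"x":-328,"y":-168,"z":0,"rx":0,"ry":0,"rz":-46,"grip":0},{"x":-328,"y":-168,"z":0,"rx":0,"ry":0,"rz":-46,"grip":0},{"x":-328,"y":-168,"z":0,"rx":0,"ry":0,"rz":-46,"grip":0}]'
python3 - <<'E'
from h import *
s,im,d=cap('wrist');save('w2.png',im);np.savez('w2.npz',im=im,d=d,W=world('wrist',s,d));print(s['eef_pos'],R.from_quat(s['tcp_rot']).as_matrix().round(3),s['q'])
E
```

```text
clock: 1.15
eef_pos: [450.6, 179.2, 230.9]
tcp_rot: [-0.176, 0.984, -0.0, -0.0]
wrist_force: [-0.6, -0.1, 0.3]
gripper_width: 85.4
grasp_force: 0.0
[450.63362532 179.24357335 230.92248933] [[-0.938 -0.347 -0.001]
 [-0.347  0.938 -0.   ]
 [ 0.001  0.    -1.   ]] [ 1.36470826e-01  2.25248658e-01  1.61360990e+00 -1.24302142e-04
  1.30340911e+00 -1.78822485e+00]
```

View pics/w2.png

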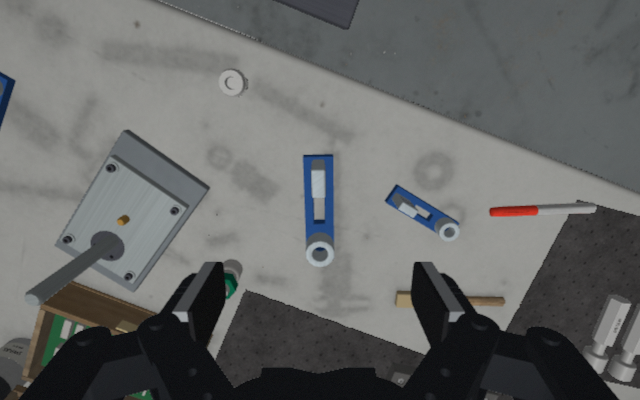

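```bash
python3 - <<'E'
from h import *
f=np.load('w2.npz');im,W=f['im'],f['W']
hsv=cv2.cvtColor(im,cv2.COLOR_RGB2HSV)
m=((hsv[...,0]>100)&(hsv[...,0]<125)&(hsv[...,1]>130)&(abs(W[...,2]-14)<6)).astype(np.uint8)
n,l,st,c=cv2.connectedComponentsWithStats(m)
for i in range(1,n):
    if st[i,4]>200:
        P=W[l==i];r=cv2.minAreaRect(P[:,:2].astype(np.float32));print(c[i].round(),st[i,4],np.median(P,0).round(1),r)
E
```

```text
[319. 198.] 1348 [489.1 195.2  14.7] ((487.4776916503906, 193.9650115966797), (100.11212158203125, 32.048500061035156), 21.0975399017334)
[418. 208.] 557 [456.1 314.4  10.7] ((460.0937805175781, 307.3975524902344), (71.88020324707031, 22.66274070739746), 79.0167007446289)
```

The wrist picture shows the large guide with its bush at (319,253) and fin at (318,183); the bar measures 32 mm wide, so it is the right size. The stand's dowel is at (123,220), its bush disc at (107,245) and the rod tip at (35,297).

```bash
python3 - <<'E'
from h import *
f=np.load('w2.npz');im,W=f['im'],f['W']
def reg(u0,u1,v0,v1,z0,z1):
    P=W[v0:v1,u0:u1].reshape(-1,3);return P[(P[:,2]>z0)&(P[:,2]<z1)]
fin=reg(300,340,150,225,56,68);r=cv2.minAreaRect(fin[:,:2].astype(np.float32));print('fin',len(fin),np.median(fin,0),r)
b=reg(295,345,225,280,36,44);r2=cv2.minEnclosingCircle(b[:,:2].astype(np.float32));print('bush',len(b),r2,np.median(b[:,2]))
fc=np.array(r[0]);bc=np.array(r2[0]);v=fc-bc;print(np.linalg.norm(v),np.degrees(np.arctan2(v[1],v[0])))
foot=reg(60,200,130,285,18,27);r3=cv2.minAreaRect(foot[:,:2].astype(np.float32));print('foot',len(foot),np.median(foot[:,2]),r3)
print('plate',W[160,180],W[145,128]); print('dowel',W[217:224,119:128].reshape(-1,3)[np.argsort(W[217:224,119:128,2].ravel())[-12:]].mean(0))
g=cv2.cvtColor(im,cv2.COLOR_RGB2GRAY)
for z0 in range(30,140,12):
    p=reg(20,130,225,310,z0,z0+12);print(z0,len(p),np.median(p,0).round(1) if len(p) else '',np.ptp(p[:,1]) if len(p) else '')
E
```

```text
fin 420 [456.36767037 181.49000318  62.51116925] ((457.3856506347656, 181.88551330566406), (29.269817352294922, 14.276630401611328), 22.86322021484375)
bush 485 ((541.1691284179688, 214.734375), 16.951921463012695) 40.423022468171524
89.9928822966689 -158.5914191059528
foot 8053 22.70806820192226 ((593.7015380859375, -12.204147338867188), (98.29033660888672, 131.45481872558594), 71.65470886230469)
plate [502.53638354  28.59314907   1.3146272 ] [501.9089522  -25.39069977  12.69334768]
dowel [583.00487132  -8.20717046  34.14145677]
30 425 [712.  -41.6  35.5] 82.43151644594406
42 316 [711.3 -52.2  47.5] 62.521012112315134
54 132 [612.8 -15.6  60.1] 14.30887385610427
66 148 [612.7 -15.3  72.3] 13.611080473649395
78 159 [612.7 -15.1  84.2] 15.125909016590413
90 179 [612.6 -15.1  96.5] 15.072417002865564
102 199 [612.5 -15.2 108.2] 15.453518328587222
114 228 [612.7 -14.8 120.2] 16.285499927650676
126 375 [614.5 -16.6 134.7] 15.419099179403531
138 41 [619.  -19.3 138.4] 11.4731974974367
```

```bash
python3 - <<'E'
from h import *
from scipy.optimize import least_squares
f=np.load('w2.npz');W=f['W']
P=W[225:310,20:130].reshape(-1,3);P=P[(P[:,2]>55)&(P[:,2]<130)&(np.hypot(P[:,0]-614,P[:,1]+17)<25)]
s=least_squares(lambda a:np.hypot(P[:,0]-a[0]-a[2]*(P[:,2]-90),P[:,1]-a[1]-a[3]*(P[:,2]-90))-8,[618,-18,0,0],loss='soft_l1');print(s.x,np.sqrt(s.fun**2).mean())
t=W[270:310,20:70].reshape(-1,3);t=t[t[:,2]>136];t=t[np.hypot(t[:,0]-618,t[:,1]+18)<15];print(len(t),t.mean(0),cv2.minEnclosingCircle(t[:,:2].astype(np.float32)))
c=s.x[:2];d=np.array([583,-8.2]);print(np.linalg.norm(c-d),np.degrees(np.arctan2(*(d-c)[::-1])))
E
```

```text
[ 6.19048035e+02 -1.97150817e+01 -3.25220151e-03  2.77069123e-03] 0.42563717723654193
184 [617.41076453 -18.73332787 137.45788486] ((617.7107543945312, -19.774288177490234), 7.969264030456543)
37.84254178631945 162.28458655871069
```

```bash
python3 -m inch '[{"x":-7,"y":0,"z":50,"rx":0,"ry":0,"rz":-1,"grip":0},{"x":-7,"y":0,"z":100,"rx":0,"ry":0,"rz":-1,"grip":0},{"x":-7,"y":0,"z":150,"rx":0,"ry":0,"rz":-1,"grip":0},{"x":-7,"y":0,"z":180,"rx":0,"ry":0,"rz":-1,"grip":0},{"x":-7,"y":0,"z":195,"rx":0,"ry":0,"rz":-1,"grip":0},{"x":-7,"y":0,"z":205,"rx":0,"ry":0,"rz":-1,"grip":0},{"x":-7,"y":0,"z":205,"rx":0,"ry":0,"rz":-1,"grip":0},{"x":-7,"y":0,"z":205,"rx":0,"ry":0,"rz":-1,"grip":0}]'
python3 - <<'E'
from h import *
s,im,d=cap('wrist');save('w3.png',im);W=world('wrist',s,d)
def reg(z0,z1):
    P=W.reshape(-1,3);return P[(P[:,2]>z0)&(P[:,2]<z1)&(np.hypot(P[:,0]-457,P[:,1]-182)<22)]
fin=reg(58,66);print(s['eef_pos'],R.from_quat(s['tcp_rot']).as_matrix().round(4)[:,0],len(fin),cv2.minAreaRect(fin[:,:2].astype(np.float32)) if len(fin)>5 else '')
E
```

```text
clock: 2.2
eef_pos: [457.0, 183.3, 27.2]
tcp_rot: [-0.186, 0.983, -0.0, 0.001]
wrist_force: [0.6, -0.4, 0.7]
gripper_width: 85.7
grasp_force: 0.0
[456.96934236 183.28844603  27.16168359] [-0.9307 -0.3659 -0.0016] 2363 ((457.2207946777344, 182.09661865234375), (30.668554306030273, 14.190717697143555), 22.312685012817383)
```

View pics/w3.png

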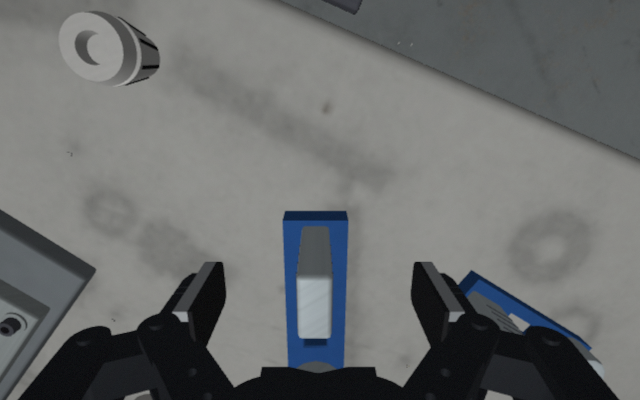

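The fingers straddle the fin at (315,300), square and within about 1 mm, so I'll close.

```bash
python3 -m inch '[{"x":0,"y":-1,"z":2,"rx":0,"ry":0,"rz":0,"grip":0},{"x":0,"y":-1,"z":2,"rx":0,"ry":0,"rz":0,"grip":0.5},{"x":0,"y":-1,"z":2,"rx":0,"ry":0,"rz":0,"grip":1},{"x":0,"y":-1,"z":2,"rx":0,"ry":0,"rz":0,"grip":1},{"x":0,"y":-1,"z":2,"rx":0,"ry":0,"rz":0,"grip":1},{"x":0,"y":-1,"z":2,"rx":0,"ry":0,"rz":0,"grip":1},{"x":0,"y":-1,"z":2,"rx":0,"ry":0,"rz":0,"grip":1},{"x":0,"y":-1,"z":2,"rx":0,"ry":0,"rz":0,"grip":1}]'
```

```text
clock: 3.25
eef_pos: [456.9, 182.2, 24.4]
tcp_rot: [-0.186, 0.983, -0.0, 0.0]
wrist_force: [-0.9, -0.7, 1.9]
gripper_width: 13.2
grasp_force: 58.5
```

```bash
python3 -m inch '[{"x":0,"y":0,"z":-20,"rx":0,"ry":0,"rz":0,"grip":1},{"x":0,"y":0,"z":-50,"rx":0,"ry":0,"rz":0,"grip":1},{"x":0,"y":0,"z":-90,"rx":0,"ry":0,"rz":0,"grip":1},{"x":0,"y":0,"z":-130,"rx":0,"ry":0,"rz":0,"grip":1},{"x":0,"y":0,"z":-160,"rx":0,"ry":0,"rz":0,"grip":1},{"x":0,"y":0,"z":-170,"rx":0,"ry":0,"rz":0,"grip":1},{"x":0,"y":0,"z":-170,"rx":0,"ry":0,"rz":0,"grip":1},{"x":0,"y":0,"z":-170,"rx":0,"ry":0,"rz":0,"grip":1}]'
cat >> h.py <<'E'
def guide_tool():
    "blue bar top plane and extent in the tool frame, from the wrist camera"
    s,im,d=cap('wrist');W=world('wrist',s,d);Rm=R.from_quat(s['tcp_rot']).as_matrix()
    T=(W-np.array(s['eef_pos']))@Rm
    hsv=cv2.cvtColor(im,cv2.COLOR_RGB2HSV)
    m=(hsv[...,0]>100)&(hsv[...,0]<125)&(hsv[...,1]>130)&(T[...,2]>-8)&(T[...,2]<30)&(abs(T[...,1])<30)&(abs(T[...,0])<60)
    P=T[m];
    top=P[abs(P[:,2]-np.median(P[:,2]))<5]
    A=np.c_[top[:,:2],np.ones(len(top))];k=np.linalg.lstsq(A,top[:,2],rcond=None)[0]
    r=abs(A@k-top[:,2])<1.5;k=np.linalg.lstsq(A[r],top[r,2],rcond=None)[0]
    return s,im,T,W,k,top[r]
E
python3 - <<'E'
from h import *
s,im,T,W,k,top=guide_tool();save('w4.png',im)
print(s['eef_pos'],R.from_quat(s['tcp_rot']).as_matrix().round(4).tolist(),s['wrist_force'],s['ft_torque']);print(k,len(top),top.min(0),top.max(0),cv2.minAreaRect(top[:,:2].astype(np.float32)))
s,im,d=cap('side');np.savez('s4.npz',im=im,W=world('side',s,d))
big=cv2.resize(im[120:320,220:460],None,fx=3,fy=3,interpolation=cv2.INTER_CUBIC);save('s4.png',big)
E
```

```text
clock: 4.25
eef_pos: [456.2, 182.1, 192.9]
tcp_rot: [-0.186, 0.983, 0.0, -0.001]
wrist_force: [0.8, 0.1, -2.7]
gripper_width: 13.6
grasp_force: 58.7
[456.23236247 182.09185136 192.85799941] [[-0.9307, -0.3658, -0.0026], [-0.3658, 0.9307, -0.0004], [0.0026, 0.0006, -1.0]] [ 0.7637495   0.08527837 -2.68523589] [-0.02177045  0.12575522  0.00467566]
[4.04093378e-03 7.43995835e-04 9.83614478e+00] 1188 [-59.93555416 -16.14816321   8.57113831] [17.93063922 17.31266938 11.8000665 ] ((-20.96851348876953, 0.47870445251464844), (77.86351776123047, 33.441650390625), 0.24037764966487885)
```

View pics/w4.png

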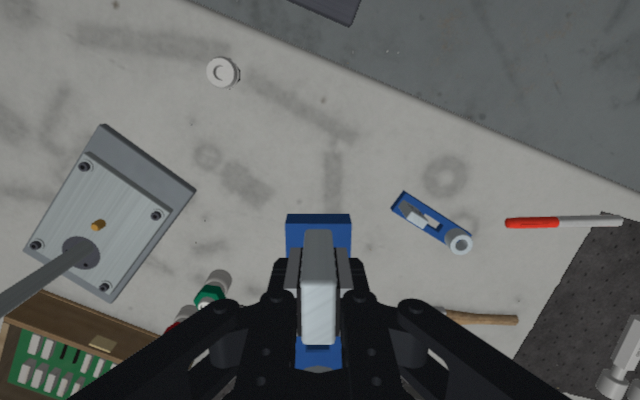

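View pics/s4.png

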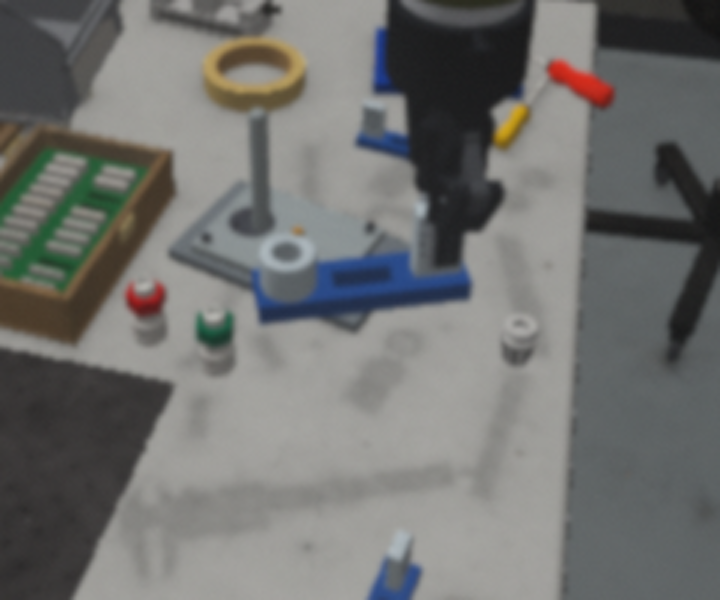

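The guide hangs level (tilt about 4 mrad), held centrally: its bar top spans tool x up to 17.9 and the bore is at tool (-90, 0.3). In the side crop the bush is at (288,262) and the rod tip at (258,113). Now I'll move over the rod with clearance.

```bash
python3 -m inch '[{"x":-8,"y":-190,"z":0,"rx":0,"ry":0,"rz":39,"grip":1},{"x":-8,"y":-190,"z":0,"rx":0,"ry":0,"rz":39,"grip":1},{"x":-8,"y":-190,"z":0,"rx":0,"ry":0,"rz":39,"grip":1},{"x":-8,"y":-190,"z":0,"rx":0,"ry":0,"rz":39,"grip":1},{"x":-8,"y":-190,"z":0,"rx":0,"ry":0,"rz":39,"grip":1},{"x":-8,"y":-190,"z":0,"rx":0,"ry":0,"rz":39,"grip":1},{"x":-8,"y":-190,"z":0,"rx":0,"ry":0,"rz":39,"grip":1},{"x":-8,"y":-190,"z":0,"rx":0,"ry":0,"rz":39,"grip":1}]'
python3 - <<'E'
from h import *
from scipy.optimize import least_squares
s,im,T,W,k,top=guide_tool();Rm=R.from_quat(s['tcp_rot']).as_matrix()
print(s['eef_pos'],Rm.round(4).tolist(),s['ft_torque']);print(k,len(top),cv2.minAreaRect(top[:,:2].astype(np.float32)))
b=np.array(s['eef_pos'])+Rm@[-90,.3,23.8];print('bore underside (kin)',b)
for n in('side','top'):
    s,im,d=cap(n);W=world(n,s,d);np.savez(n+'5.npz',im=im,W=W)
    P=W.reshape(-1,3);P=P[np.hypot(P[:,0]-619,P[:,1]+20)<40]
    q=P[(P[:,2]>204)&(P[:,2]<216)];q=q[np.hypot(*(q[:,:2]-b[:2]).T)<25]
    print(n,'bushtop',len(q),cv2.minEnclosingCircle(q[:,:2].astype(np.float32)) if len(q) else '',q[:,2].mean() if len(q) else '')
    p=P[(P[:,2]>50)&(P[:,2]<130)&(np.hypot(P[:,0]-619,P[:,1]+20)<20)]
    if len(p)>10:
        f=least_squares(lambda a:np.hypot(p[:,0]-a[0],p[:,1]-a[1])-8,[619,-20],loss='soft_l1');print('rod',len(p),f.x,abs(f.fun).mean())
    q=P[(P[:,2]>187)&(P[:,2]<203)]
    q=q[np.hypot(*(q[:,:2]-b[:2]).T)<22]
    if n=='side' and len(q)>10:
        f=least_squares(lambda a:np.hypot(q[:,0]-a[0],q[:,1]-a[1])-17,b[:2],loss='soft_l1');print('bushcyl',len(q),f.x,abs(f.fun).mean())
    if n=='side': save('s5.png',cv2.resize(im[90:240,220:420],None,fx=4,fy=4,interpolation=cv2.INTER_CUBIC))
E
```

```text
clock: 5.35
eef_pos: [533.7, 8.8, 194.4]
tcp_rot: [0.152, 0.988, -0.0, 0.0]
wrist_force: [-0.4, 0.1, -2.2]
gripper_width: 13.4
grasp_force: 59.3
[533.67895154   8.75329984 194.35122021] [[-0.9539, 0.3, 0.0001], [0.3, 0.9539, -0.0], [-0.0001, -0.0, -1.0]] [ 0.02405033  0.06616272 -0.03201942]
[2.20822285e-03 1.69306826e-03 9.84575792e+00] 1192 ((-20.814010620117188, -0.07791900634765625), (78.37401580810547, 33.294097900390625), 0.8485784530639648)
bore underside (kin) [619.62548558 -17.96155709 170.55963123]
side bushtop 102 ((618.3228759765625, -15.245577812194824), 17.25921630859375) 208.1072276018924
rod 181 [617.60375415 -18.62148064] 0.8807977517754685
bushcyl 109 [619.25014745 -17.77248012] 1.6638316139945424
top bushtop 0
```

View pics/s5.png

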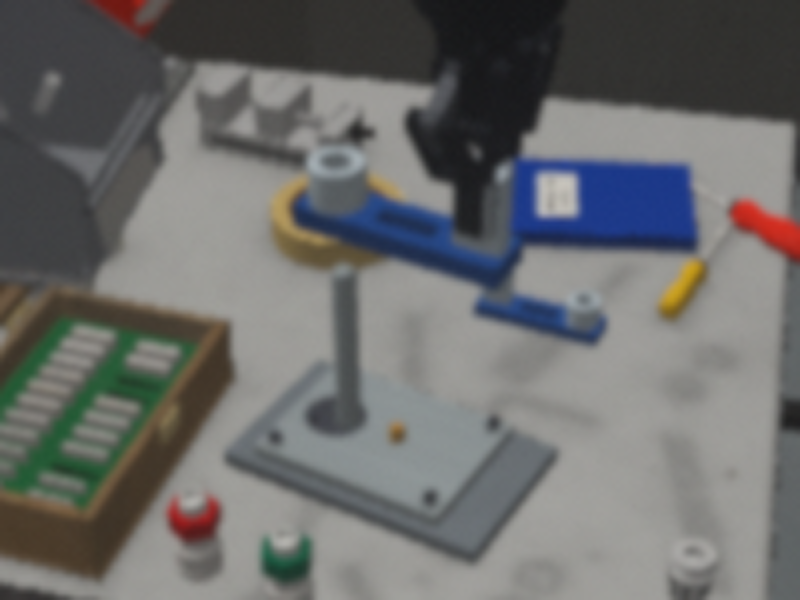

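Side crop: the rod tip is at (343,272), its axis leaning to about x=338 at bush height, and the bush centre is at (337,185). So it's aligned within about a millimetre sideways. I'll trim and descend to the tip.

```bash
python3 -m inch '[{"x":0.5,"y":-1.3,"z":0,"rx":0,"ry":0,"rz":0,"grip":1},{"x":0.5,"y":-1.3,"z":10,"rx":0,"ry":0,"rz":0,"grip":1},{"x":0.5,"y":-1.3,"z":20,"rx":0,"ry":0,"rz":0,"grip":1},{"x":0.5,"y":-1.3,"z":26,"rx":0,"ry":0,"rz":0,"grip":1},{"x":0.5,"y":-1.3,"z":29,"rx":0,"ry":0,"rz":0,"grip":1},{"x":0.5,"y":-1.3,"z":31,"rx":0,"ry":0,"rz":0,"grip":1},{"x":0.5,"y":-1.3,"z":32,"rx":0,"ry":0,"rz":0,"grip":1},{"x":0.5,"y":-1.3,"z":32,"rx":0,"ry":0,"rz":0,"grip":1}]'
python3 -m inch '[{"x":0,"y":0,"z":1,"rx":0,"ry":0,"rz":0,"grip":1},{"x":0,"y":0,"z":2,"rx":0,"ry":0,"rz":0,"grip":1},{"x":0,"y":0,"z":2,"rx":0,"ry":0,"rz":0,"grip":1}]'
```

```text
clock: 6.5
eef_pos: [532.9, 7.2, 162.4]
tcp_rot: [0.152, 0.988, 0.0, 0.0]
wrist_force: [0.7, 0.6, -2.4]
gripper_width: 13.7
grasp_force: 59.3
clock: 6.88
eef_pos: [532.9, 7.2, 160.2]
tcp_rot: [0.152, 0.988, -0.0, -0.0]
wrist_force: [1.0, -0.1, -1.1]
gripper_width: 12.9
grasp_force: 59.3
```

```bash
python3 -m inch '[{"x":0,"y":0,"z":0.7,"rx":0,"ry":0,"rz":0,"grip":1},{"x":0,"y":0,"z":1.4,"rx":0,"ry":0,"rz":0,"grip":1},{"x":0,"y":0,"z":1.4,"rx":0,"ry":0,"rz":0,"grip":1}]'
python3 -m inch '[{"x":0,"y":0,"z":0.7,"rx":0,"ry":0,"rz":0,"grip":1},{"x":0,"y":0,"z":1.4,"rx":0,"ry":0,"rz":0,"grip":1},{"x":0,"y":0,"z":1.4,"rx":0,"ry":0,"rz":0,"grip":1}]'
```

```text
clock: 7.25
eef_pos: [532.9, 7.2, 158.8]
tcp_rot: [0.152, 0.988, -0.0, -0.0]
wrist_force: [0.7, 0.1, -1.5]
gripper_width: 13.4
grasp_force: 59.3
clock: 7.62
eef_pos: [532.9, 7.2, 157.4]
tcp_rot: [0.153, 0.988, -0.0, -0.0]
wrist_force: [0.5, 0.7, -0.8]
gripper_width: 13.7
grasp_force: 59.3
```

```bash
python3 -m inch '[{"x":0,"y":0,"z":0.7,"rx":0,"ry":0,"rz":0,"grip":1},{"x":0,"y":0,"z":1.4,"rx":0,"ry":0,"rz":0,"grip":1},{"x":0,"y":0,"z":1.4,"rx":0,"ry":0,"rz":0,"grip":1}]'
python3 -m inch '[{"x":0,"y":0,"z":0.7,"rx":0,"ry":0,"rz":0,"grip":1},{"x":0,"y":0,"z":1.4,"rx":0,"ry":0,"rz":0,"grip":1},{"x":0,"y":0,"z":1.4,"rx":0,"ry":0,"rz":0,"grip":1}]'
python3 -c "
from h import *
print(bot.sense()['ft_torque'])"
```

```text
clock: 8.0
eef_pos: [532.9, 7.2, 156.0]
tcp_rot: [0.152, 0.988, -0.0, -0.0]
wrist_force: [-0.3, -0.5, -2.8]
gripper_width: 13.2
grasp_force: 59.3
clock: 8.38
eef_pos: [532.9, 7.2, 154.6]
tcp_rot: [0.152, 0.988, -0.0, -0.0]
wrist_force: [-0.4, 0.4, -1.9]
gripper_width: 13.4
grasp_force: 59.3
[0.04621874 0.14371282 0.02773543]
```

No force below the tip height, so the rod seems to be in the bore. I'll continue down gently.

```bash
python3 -m inch '[{"x":0,"y":0,"z":1,"rx":0,"ry":0,"rz":0,"grip":1},{"x":0,"y":0,"z":2,"rx":0,"ry":0,"rz":0,"grip":1},{"x":0,"y":0,"z":3,"rx":0,"ry":0,"rz":0,"grip":1},{"x":0,"y":0,"z":4,"rx":0,"ry":0,"rz":0,"grip":1},{"x":0,"y":0,"z":4,"rx":0,"ry":0,"rz":0,"grip":1}]'
python3 -m inch '[{"x":0,"y":0,"z":1.5,"rx":0,"ry":0,"rz":0,"grip":1},{"x":0,"y":0,"z":3,"rx":0,"ry":0,"rz":0,"grip":1},{"x":0,"y":0,"z":4.5,"rx":0,"ry":0,"rz":0,"grip":1},{"x":0,"y":0,"z":6,"rx":0,"ry":0,"rz":0,"grip":1},{"x":0,"y":0,"z":6,"rx":0,"ry":0,"rz":0,"grip":1}]'
python3 - <<'E'
from h import *
s,im,d=cap('side');save('s6.png',cv2.resize(im[90:240,220:420],None,fx=4,fy=4,interpolation=cv2.INTER_CUBIC));print(bot.sense()['ft_torque'])
E
```

```text
clock: 9.0
eef_pos: [532.9, 7.2, 150.6]
tcp_rot: [0.152, 0.988, 0.0, -0.0]
wrist_force: [0.3, -0.4, -1.9]
gripper_width: 13.4
grasp_force: 59.3
clock: 9.62
eef_pos: [532.8, 7.2, 144.6]
tcp_rot: [0.152, 0.988, 0.0, -0.0]
wrist_force: [-0.5, 0.4, -2.2]
gripper_width: 13.3
grasp_force: 59.3
[0.07496382 0.10859008 0.00108289]
```

View pics/s6.png

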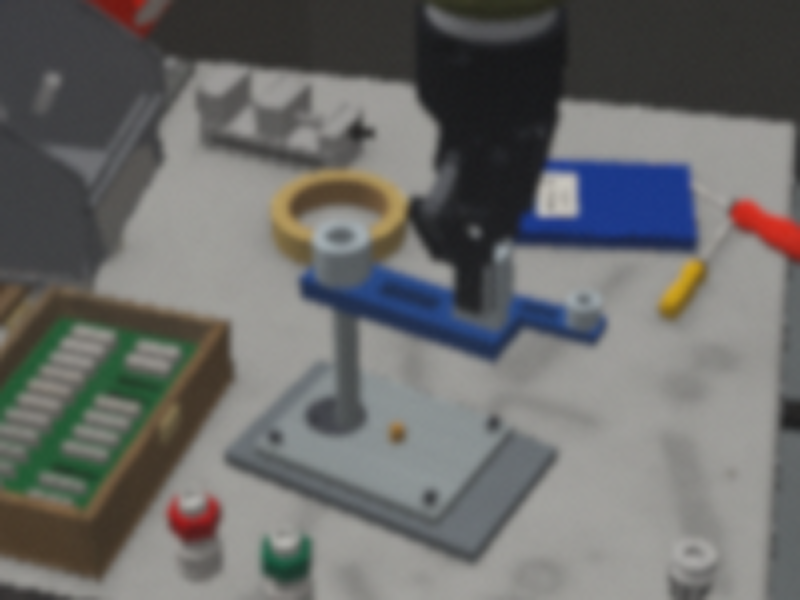

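The side view shows the rod going up into the bush, at (343,330) and (341,240), so the guide is threaded. Continuing down.

```bash
python3 -m inch '[{"x":0,"y":0,"z":2,"rx":0,"ry":0,"rz":0,"grip":1},{"x":0,"y":0,"z":5,"rx":0,"ry":0,"rz":0,"grip":1},{"x":0,"y":0,"z":8,"rx":0,"ry":0,"rz":0,"grip":1},{"x":0,"y":0,"z":11,"rx":0,"ry":0,"rz":0,"grip":1},{"x":0,"y":0,"z":14,"rx":0,"ry":0,"rz":0,"grip":1},{"x":0,"y":0,"z":17,"rx":0,"ry":0,"rz":0,"grip":1},{"x":0,"y":0,"z":20,"rx":0,"ry":0,"rz":0,"grip":1}]'
python3 -m inch '[{"x":0,"y":0,"z":3,"rx":0,"ry":0,"rz":0,"grip":1},{"x":0,"y":0,"z":6,"rx":0,"ry":0,"rz":0,"grip":1},{"x":0,"y":0,"z":9,"rx":0,"ry":0,"rz":0,"grip":1},{"x":0,"y":0,"z":12,"rx":0,"ry":0,"rz":0,"grip":1},{"x":0,"y":0,"z":15,"rx":0,"ry":0,"rz":0,"grip":1},{"x":0,"y":0,"z":18,"rx":0,"ry":0,"rz":0,"grip":1},{"x":0,"y":0,"z":20,"rx":0,"ry":0,"rz":0,"grip":1}]'
python3 -m inch '[{"x":0,"y":0,"z":3,"rx":0,"ry":0,"rz":0,"grip":1},{"x":0,"y":0,"z":6,"rx":0,"ry":0,"rz":0,"grip":1},{"x":0,"y":0,"z":9,"rx":0,"ry":0,"rz":0,"grip":1},{"x":0,"y":0,"z":12,"rx":0,"ry":0,"rz":0,"grip":1},{"x":0,"y":0,"z":15,"rx":0,"ry":0,"rz":0,"grip":1},{"x":0,"y":0,"z":18,"rx":0,"ry":0,"rz":0,"grip":1},{"x":0,"y":0,"z":20,"rx":0,"ry":0,"rz":0,"grip":1}]'
```

```text
clock: 10.55
eef_pos: [532.9, 7.2, 124.5]
tcp_rot: [0.152, 0.988, -0.0, 0.0]
wrist_force: [-0.8, -0.6, -2.1]
gripper_width: 13.4
grasp_force: 59.3
clock: 11.42
eef_pos: [532.8, 7.2, 104.5]
tcp_rot: [0.152, 0.988, -0.0, -0.0]
wrist_force: [-0.4, -0.5, -1.8]
gripper_width: 13.4
grasp_force: 59.3
clock: 12.3
eef_pos: [532.9, 7.2, 84.5]
tcp_rot: [0.152, 0.988, -0.0, -0.0]
wrist_force: [0.2, 0.4, -1.9]
gripper_width: 13.2
grasp_force: 59.3
```

```bash
python3 - <<'E'
from h import *
s=bot.sense();print(s['ft_torque'],s['eef_pos'],s['wrist_force'],R.from_quat(s['tcp_rot']).as_matrix().round(4)[:,0])
s,im,T,W,k,top=guide_tool();save('w7.png',im);print(k)
E
```

```text
[-0.00116943  0.13574454 -0.00064105] [532.85404801   7.21679236  84.48221291] [ 0.16896072  0.44603676 -1.91959204] [-9.535e-01  3.014e-01  2.000e-04]
[2.35786294e-03 3.22668520e-03 9.86035434e+00]
```

View pics/w7.png

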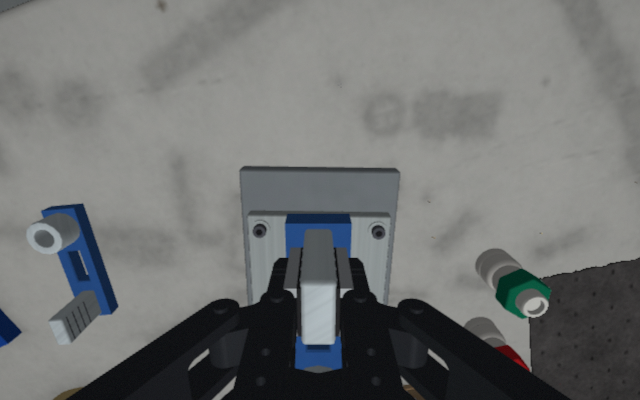

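The wrist view shows the arm centred and square over the foot, with screws at (259,230) and (378,231) symmetric about it. No contact loads. Down to just above the dowel.

```bash
python3 -m inch '[{"x":0,"y":0,"z":3,"rx":0,"ry":0,"rz":0,"grip":1},{"x":0,"y":0,"z":7,"rx":0,"ry":0,"rz":0,"grip":1},{"x":0,"y":0,"z":11,"rx":0,"ry":0,"rz":0,"grip":1},{"x":0,"y":0,"z":15,"rx":0,"ry":0,"rz":0,"grip":1},{"x":0,"y":0,"z":19,"rx":0,"ry":0,"rz":0,"grip":1},{"x":0,"y":0,"z":22,"rx":0,"ry":0,"rz":0,"grip":1},{"x":0,"y":0,"z":24,"rx":0,"ry":0,"rz":0,"grip":1},{"x":0,"y":0,"z":24,"rx":0,"ry":0,"rz":0,"grip":1}]'
python3 -m inch '[{"x":0,"y":0,"z":0.7,"rx":0,"ry":0,"rz":0,"grip":1},{"x":0,"y":0,"z":1.4,"rx":0,"ry":0,"rz":0,"grip":1},{"x":0,"y":0,"z":2.1,"rx":0,"ry":0,"rz":0,"grip":1},{"x":0,"y":0,"z":2.8,"rx":0,"ry":0,"rz":0,"grip":1},{"x":0,"y":0,"z":2.8,"rx":0,"ry":0,"rz":0,"grip":1}]'
python3 -m inch '[{"x":0,"y":0,"z":0.6,"rx":0,"ry":0,"rz":0,"grip":1},{"x":0,"y":0,"z":1.2,"rx":0,"ry":0,"rz":0,"grip":1},{"x":0,"y":0,"z":1.2,"rx":0,"ry":0,"rz":0,"grip":1}]'
```

```text
clock: 13.35
eef_pos: [532.9, 7.2, 60.6]
tcp_rot: [0.152, 0.988, 0.0, -0.0]
wrist_force: [-0.3, 0.7, -2.0]
gripper_width: 13.4
grasp_force: 59.3
clock: 13.98
eef_pos: [532.9, 7.2, 57.8]
tcp_rot: [0.152, 0.988, -0.0, -0.0]
wrist_force: [-0.8, -0.2, -1.0]
gripper_width: 13.2
grasp_force: 59.3
clock: 14.35
eef_pos: [532.9, 7.2, 56.7]
tcp_rot: [0.153, 0.988, -0.0, -0.0]
wrist_force: [-0.0, 0.3, -1.6]
gripper_width: 13.2
grasp_force: 59.3
```

Underside is now about 32.9 mm, level with the dowel tip. Feeling down in small steps.

```bash
for i in 1 2; do python3 -m inch '[{"x":0,"y":0,"z":0.6,"rx":0,"ry":0,"rz":0,"grip":1},{"x":0,"y":0,"z":1.2,"rx":0,"ry":0,"rz":0,"grip":1},{"x":0,"y":0,"z":1.2,"rx":0,"ry":0,"rz":0,"grip":1}]' | egrep 'eef|force'; done
```

```text
eef_pos: [532.9, 7.2, 55.4]
wrist_force: [0.2, 0.6, -1.6]
grasp_force: 59.3
eef_pos: [532.9, 7.2, 54.2]
wrist_force: [-0.3, -0.4, -2.1]
grasp_force: 59.3
```

```bash
python3 -m inch '[{"x":0,"y":0,"z":0.7,"rx":0,"ry":0,"rz":0,"grip":1},{"x":0,"y":0,"z":1.5,"rx":0,"ry":0,"rz":0,"grip":1},{"x":0,"y":0,"z":1.5,"rx":0,"ry":0,"rz":0,"grip":1}]' | egrep 'eef|wrist'
python3 -m inch '[{"x":0,"y":0,"z":0.7,"rx":0,"ry":0,"rz":0,"grip":1},{"x":0,"y":0,"z":1.5,"rx":0,"ry":0,"rz":0,"grip":1},{"x":0,"y":0,"z":1.5,"rx":0,"ry":0,"rz":0,"grip":1}]' | egrep 'eef|wrist'
```

```text
eef_pos: [532.8, 7.2, 52.7]
wrist_force: [-0.2, 0.3, -2.0]
eef_pos: [532.9, 7.2, 51.2]
wrist_force: [0.5, 0.1, -2.3]
```

The dowel is inside the slot with no force (underside about 27.4 mm). On to the foot.

```bash
python3 -m inch '[{"x":0,"y":0,"z":0.8,"rx":0,"ry":0,"rz":0,"grip":1},{"x":0,"y":0,"z":1.6,"rx":0,"ry":0,"rz":0,"grip":1},{"x":0,"y":0,"z":2.4,"rx":0,"ry":0,"rz":0,"grip":1},{"x":0,"y":0,"z":3.2,"rx":0,"ry":0,"rz":0,"grip":1},{"x":0,"y":0,"z":3.2,"rx":0,"ry":0,"rz":0,"grip":1}]' | egrep 'eef|wrist'
python3 -m inch '[{"x":0,"y":0,"z":0.5,"rx":0,"ry":0,"rz":0,"grip":1},{"x":0,"y":0,"z":1,"rx":0,"ry":0,"rz":0,"grip":1},{"x":0,"y":0,"z":1,"rx":0,"ry":0,"rz":0,"grip":1}]' | egrep 'eef|wrist'
python3 -m inch '[{"x":0,"y":0,"z":0.3,"rx":0,"ry":0,"rz":0,"grip":1},{"x":0,"y":0,"z":0.6,"rx":0,"ry":0,"rz":0,"grip":1},{"x":0,"y":0,"z":0.6,"rx":0,"ry":0,"rz":0,"grip":1}]' | egrep 'eef|wrist'
```

```text
eef_pos: [532.9, 7.2, 48.0]
wrist_force: [-0.7, 0.1, -2.2]
eef_pos: [532.9, 7.2, 47.1]
wrist_force: [0.6, -0.1, -1.5]
eef_pos: [532.9, 7.2, 46.5]
wrist_force: [0.1, -0.2, -0.8]
```

```bash
for i in 1 2; do python3 -m inch '[{"x":0,"y":0,"z":0.2,"rx":0,"ry":0,"rz":0,"grip":1},{"x":0,"y":0,"z":0.4,"rx":0,"ry":0,"rz":0,"grip":1},{"x":0,"y":0,"z":0.4,"rx":0,"ry":0,"rz":0,"grip":1}]' | egrep 'eef|wrist'; done
```

```text
eef_pos: [533.0, 7.2, 46.4]
wrist_force: [-1.7, 0.4, 3.1]
eef_pos: [533.0, 7.2, 46.3]
wrist_force: [-3.6, 1.5, 7.3]
```

The guide is on the foot (about 9 N, underside about 22.5 mm). Letting go, then lifting clear.

```bash
python3 -m inch '[{"x":0,"y":0,"z":0,"rx":0,"ry":0,"rz":0,"grip":0.75},{"x":0,"y":0,"z":0,"rx":0,"ry":0,"rz":0,"grip":0.5},{"x":0,"y":0,"z":0,"rx":0,"ry":0,"rz":0,"grip":0.3},{"x":0,"y":0,"z":0,"rx":0,"ry":0,"rz":0,"grip":0.3},{"x":0,"y":0,"z":0,"rx":0,"ry":0,"rz":0,"grip":0.3}]'
python3 -m inch '[{"x":0,"y":0,"z":-10,"rx":0,"ry":0,"rz":0,"grip":0.3},{"x":0,"y":0,"z":-40,"rx":0,"ry":0,"rz":0,"grip":0.3},{"x":0,"y":0,"z":-80,"rx":0,"ry":0,"rz":0,"grip":0.3},{"x":0,"y":0,"z":-120,"rx":0,"ry":0,"rz":0,"grip":0.3},{"x":0,"y":0,"z":-150,"rx":0,"ry":0,"rz":0,"grip":0.3},{"x":0,"y":0,"z":-160,"rx":0,"ry":0,"rz":0,"grip":0.3},{"x":0,"y":0,"z":-160,"rx":0,"ry":0,"rz":0,"grip":0.3}]'
python3 - <<'E'
from h import *
s,im,d=cap('wrist');save('w8.png',im);W=world('wrist',s,d)
hsv=cv2.cvtColor(im,cv2.COLOR_RGB2HSV)
P=W[(hsv[...,0]>100)&(hsv[...,0]<125)&(hsv[...,1]>130)];P=P[(np.hypot(P[:,0]-560,P[:,1])<90)&(abs(P[:,2]-36)<12)]
z=np.median(P[:,2]);P=P[abs(P[:,2]-z)<3];A=np.c_[P[:,:2]-[560,0],np.ones(len(P))];print(z,np.linalg.lstsq(A,P[:,2],rcond=None)[0],cv2.minAreaRect(P[:,:2].astype(np.float32)))
E
```

```text
clock: 18.6
eef_pos: [532.9, 7.2, 45.7]
tcp_rot: [0.152, 0.988, -0.0, 0.0]
wrist_force: [-0.1, -0.1, -0.7]
gripper_width: 59.8
grasp_force: 0.0
clock: 19.48
eef_pos: [532.8, 7.2, 205.6]
tcp_rot: [0.153, 0.988, 0.0, 0.0]
wrist_force: [-0.4, -1.1, -0.3]
gripper_width: 59.6
grasp_force: 0.0
36.56715686217325 [1.29136360e-03 3.13768891e-04 3.65839320e+01] ((564.8489379882812, -2.7627944946289062), (33.25470733642578, 102.23143005371094), 72.11714935302734)
```

View pics/w8.png

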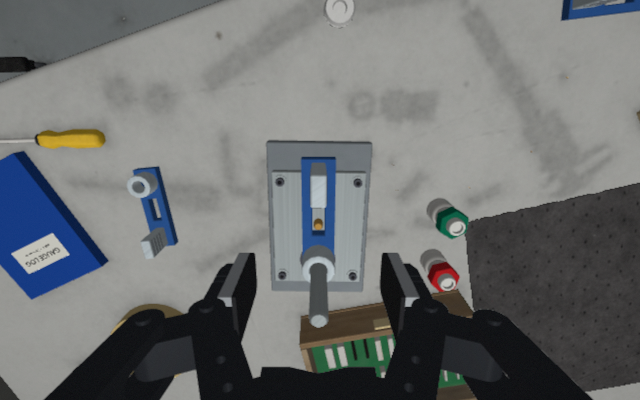

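The arm lies flat on the foot: its top is at 36.6 mm (36 expected), tilt is about 1 mrad, the dowel shows in the slot at (318,225), the rod passes through the bush at (318,265), and the couplings and collet stand untouched.

```bash
python3 -c "
from cell import bot
print(bot.hand_in())"
```

```text
the job is handed in; nothing more can be done
None
```

The guide arm is on the rod with the dowel in its slot, flat on the foot and released. The highest wrist force read was about 8 N, the couplings and collet stayed where they were, and the job was handed in at about 20 s; the hand-in returned no verdict.

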